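Roll the cover glass down onto the checkout screen

ROBOT

A 6-joint arm with a two-finger parallel gripper is mounted at the origin on the work surface. World frame = base frame: x ahead of the robot, y to its left, z up, the work surface at z = 0. Lengths are in mm, angles in degrees, forces in N, time in s.
With the tool pointing down it reaches from about 350 to 850 mm from the base axis. Payload 8.1 kg.
Tool frame: the origin (TCP) lies on the centre line of the jaws, within the pads' length; the fingertips stand 19 mm ahead of it and the grasp point (between the pads) is the TCP; z points along the fingers, y is the line along which they close (so a half turn about z gives the same grasp; the last joint's range is limited). The gripper opens to 85 mm and grips with 20 to 120 N. Pads are 22 mm wide; open, the fingers measure 114 mm over their backs; the gripper's body (76 mm by 85 mm) begins 54 mm behind the grasp point. The pads swing forward as they close: fully open they stand 13 mm farther back than shut.
Start: joints at [63.232, 7.471, 85.268, -0, 87.261, -4.893], TCP at [223.534, 556.811, 250.292] pointing down, gripper open.
Joint ranges: [-169.43, 169.43], [-51.17, 129.36], [1.28, 143.12], [-76.62, 256.62], [0, 156.53], [-152.29, 152.29]. Speed limits (degrees/s): [136.94, 136.94, 159.86, 180, 180, 180].

INTERFACE

Orientations are given as [roll, pitch, yaw] about the fixed x, y, z axes, in that order (R = Rz(yaw) Ry(pitch) Rx(roll)).
In Python, from bench import r gives the robot as it stands. The module is installed in compiled form; this text tells all that it offers.
- The arm moves only by the tool servo_tool, never from a script. Its arguments are lists of equal length, an entry for each row: "fingers": the finger opening in m, from 0 to 0.0854; "linear": the shift along the tool's x, y, z in m, a list of three; "rotation": the turn, a rotation vector about the tool's x, y, z in degrees, a list of three. A call has 1 to 10 rows; each row is the pose to reach, as a shift and turn from the pose commanded when the call began, along the tool's axes at that moment; what a row does not reach only later rows make up. A row lasts 1/10 s, in which the tool goes at most 50 mm and 8.59 degrees, less where a joint would pass 70% of its speed; a pose out of reach is approached as far as the arm can. A call with a gripper value outside its range is refused whole. The fingers move at their own pace and stop on an object; "force" is the grip in N (left out, the last holds). Time passes only in rows, so rows that repeat a pose let the fingers close. It gives the time, the measured TCP pose, the force, the opening and the grip force at its end, in the units of the state.
- r.sense(): the state, without advancing time (a new reading comes with each control period).
- r.snapshot(name): name is "scene" or "side" or "wrist"; returns a dict with "frame" (384x512x3 uint8, red, green, blue), "fx", "fy", "cx", "cy" (pixels), "camera_from_world" (4x4, takes a point from world to camera coordinates). Camera axes: x right, y up, looking along -z (the intrinsics and any distortion apply to the point x, -y, -z); pixel columns grow to the right and rows downward; lengths in mm; the calibration is good to about 2 mm. A picture is of the moment at which its call begins. There is no depth.
- r.hand_in(): hands the job in; it is judged then, once.
The state is a dict: "time": time; "joint_pos": joint angles; "qd": joint speeds; "joint_efforts": joint torques, N m; "tool_pos": TCP position; "tcp_rot": TCP orientation; "ft_force": force on the tool from outside, world axes, zero at the start; "wrist_torque": the same for the moment, N m; "finger_gap": finger opening in mm; "grip_force": force on a finger pad.
Only numpy, scipy, OpenCV 4.12 (cv2) and the standard library are available. Lean on these libraries where they do the work, as an engineer would, in place of code of your own. Each camera call takes 0.05 s, during which the arm holds its last target. There are 200 camera calls.

TASK

The new cover glass on the sloping till screen is taped along its left edge and its other edge still stands up. Take the spring roller from its rest and slowly roll the glass down, starting next to the taped edge and rolling squarely along the middle to the free edge with steady pressure, enough that the roller's spring gives but never hard enough to crack the glass, until the glass lies fully down. Then gently stand the roller upright on its rest again, with both feet on the ledges, and leave everything else on the counter alone.

Things in the scene. Friction and masses are not known exactly. Their poses are not given: they have to be found in the camera images.
- head: Sloping till touch screen, light grey case 176 x 250 x 28 mm on a fixed stand, face inclined 30 degrees from level, looking back to the robot's side and up. Origin: middle of the face, 105 mm above the counter; x up the slope, y along the screen to the left (towards the taped edge of the glass), z out of the face. Over 25 N may crack its cover glass.
- cover (a joint): Opening of the cover glass about its taped edge, rad: 0 = fully down on the screen, positive = free edge up; starts 0.05 to 0.085 (free edge 9 to 15 mm up). Adhesive and air under it make it stiff and slow (0.5 N m friction, 1.5 N m s/rad): pressed next to the tape it hardly gives, it goes down as the roller moves out, and it stays where it was pressed.
- cover_taped_edge (a point): Middle of the taped short edge of the cover glass, on its upper face: 90 mm along +y of head, marked by two strips of yellow tape. The clear glass with black printed border is 120 mm (up the slope) x 180 mm x 3 mm, centred on the screen; fully down, its upper face lies 4 mm out from the origin of head.
- cover_free_edge (a point): Middle of the free short edge of the cover glass, on its upper face; 90 mm along -y of head when down.
- roller: Hand pressure roller, 0.4 kg, 135 mm high: blue rubber drum (40 mm across, 110 mm long, along the roller's x) in an aluminium fork (148 mm over all along x, 36 mm along y), springs above it, an orange block 100 x 40 x 14 mm and a black grip on top. Origin: lowest line of the drum, in the middle, springs relaxed; z up through the grip. Starts standing on its rest.
- roller_grip (a point): Centre of the roller's black grip, 112 mm above the roller's origin. The grip is 72 mm long (x), 26 mm thick (y; 28 mm over its ribs) and reaches from 90 to 135 mm above the origin: take it across its thickness.
- roller_axle (a point): Centre of the drum, on its axle; 20 mm above the roller's origin when the springs are relaxed.
- yoke (a joint): How far fork and drum are pushed up towards the grip against the springs, m: 0 = relaxed; the springs begin to give at 5 N and add 0.6 N per mm; the stop is at 0.012 (about 12 N).
- drum (a joint): Turning of the drum about its axle, rad; it spins freely.
- rest: The roller's rest, fixed: steel plate 190 x 74 mm with a grey ledge (26 mm along x, 62 mm along y, centred 73 mm from the middle) at each end, edged by lips 6 mm high (9 mm at the ends). Origin under its centre on the counter; its x axis is the way the drum's axle lies when the roller stands on it.
- rest_seat (a point): Middle of the rest at the height of its ledges, 17 mm above the counter. The feet of the roller's fork (65 mm either side of its middle, 36 mm wide, 8 mm above the roller's origin) stand on the ledges: the roller's origin is then 8 mm below this point and the drum hangs free between the ledges, with 5 mm of play each way along its axle and 13 mm across it.
- carton: flat cardboard carton the cover glass came in, 140 x 200 x 18 mm, lying on the right; origin under its centre. Leave it alone.
- tape_roll: roll of yellow masking tape lying flat, 92 mm across, 25 mm high; origin under its centre. Leave it alone.
- wipes: white tub of wipes with a green lid, 76 mm across, 130 mm high; origin under its centre. Leave it alone.
- cleaner: green bottle of glass cleaner with a blue cap, 62 mm across, 190 mm high; origin under its centre. Leave it alone.
- can: drink can left of the work, beside the belt rail, 66 mm across, 115 mm high; origin under its centre. Leave it alone.

How it is judged:
By the outcome, as a careful person would: the job done as asked, in the order asked, and still so for the second after the job is handed in, with the robot touching nothing.
It also fails if it takes over 58 s, if anything falls off the work surface, if the arm or the gripper's body presses on something with over 40 N, if the wrist force passes 120 N, or if a joint passes its speed limit or range.

## Working session

There is one attempt and no reset: what is moved stays moved. The work goes in short steps, Python scripts to look and compute and a tool call to move; the robot and the scene stay as the last step left them, time stands still between calls to the robot, and variables do not carry over. Pictures are saved under pics/ and viewed, at most 13 in all, crops included, and the job is handed in when it is done.

Besides the shell and the picture viewer there is one more tool, called after "Call:" as name(argument=value, ...), one argument or row to a line, values as JSON. servo_tool: Moves the arm, as the interface text tells. Its arguments: {"type":"object","properties":{"fingers":{"type":"array","items":{"type":"number"}},"linear":{"type":"array","items":{"type":"array","items":{"type":"number"}}},"rotation":{"type":"array","items":{"type":"array","items":{"type":"number"}}},"force":{"type":"number"}},"required":["fingers","linear","rotation"]}

```bash
mkdir -p pics
cat > h.py <<'E'
import numpy as np, cv2, json
from bench import r
def snap(n,f):
    s=r.snapshot(n); cv2.imwrite(f'pics/{f}.png',cv2.cvtColor(s['frame'],cv2.COLOR_RGB2BGR))
    d={k:(v.tolist() if hasattr(v,'tolist') else v) for k,v in s.items() if k!='frame'}
    json.dump(d,open(f'pics/{f}.json','w'),default=str); return s
def load(f):
    d=json.load(open(f'pics/{f}.json')); d['camera_from_world']=np.array(d['camera_from_world'],float); return d
def proj(d,P):
    P=np.atleast_2d(P); M=d['camera_from_world']; c=P@M[:3,:3].T+M[:3,3]
    return np.c_[d['cx']+d['fx']*c[:,0]/-c[:,2], d['cy']+d['fy']*-c[:,1]/-c[:,2]]
def ray(d,u,v):
    M=d['camera_from_world'];R=M[:3,:3]
    c=np.array([(u-d['cx'])/d['fx'],-(v-d['cy'])/d['fy'],-1.])
    return -R.T@M[:3,3], R.T@c
def atz(d,u,v,z):
    o,k=ray(d,u,v); return o+k*(z-o[2])/k[2]
def tri(*a):
    A=np.zeros((3,3));b=np.zeros(3)
    for d,u,v in a:
        o,k=ray(d,u,v);k/=np.linalg.norm(k);Q=np.eye(3)-np.outer(k,k);A+=Q;b+=Q@o
    return np.linalg.solve(A,b)
E
python3 - <<'E'
from h import *
print(r.sense())
a=[]
for n in("scene","side"):
    s=snap(n,n+'0');print(n,{k:v for k,v in s.items() if k!='frame'})
    cv2.imwrite(f'pics/{n}0b.png',cv2.resize(cv2.imread(f'pics/{n}0.png'),(800,600),interpolation=cv2.INTER_CUBIC))
E
```

```text
{'time': 0.0, 'joint_pos': array([ 6.32297944e+01,  7.51631459e+00,  8.53286129e+01, -9.89945276e-04,
        8.72622477e+01, -4.89300693e+00]), 'qd': array([-0.05362489, -0.07255366,  0.00982644, -0.05284453,  0.01905573,
       -0.01457331]), 'joint_efforts': array([ 7.15033966e-04, -5.69367313e+01, -5.00575376e+01, -2.08996385e-04,
        1.38986195e-02,  3.61900914e-05]), 'tool_pos': array([223.3226243 , 556.33561121, 249.23821567]), 'tcp_rot': array([-1.79893131e+02, -8.15641671e-03,  1.58122842e+02]), 'ft_force': array([ 0.37075028, -0.64955051, -0.08694026]), 'wrist_torque': array([ 0.02897487, -0.02735756,  0.00884615]), 'grip_force': 0.0, 'finger_gap': 85.56590846675218}
scene {'fx': 362.0027127231575, 'fy': 362.0027127231575, 'cx': 253.91370223848492, 'cy': 195.13351798168742, 'camera_from_world': array([[-1.55838023e-01,  9.87753330e-01, -7.60715304e-03,
         1.17790079e+02],
       [-7.83781067e-01, -1.18962952e-01,  6.09536755e-01,
         2.91231631e+02],
       [ 6.01166990e-01,  1.00951345e-01,  7.92721310e-01,
        -1.47361183e+03],
       [ 0.00000000e+00,  0.00000000e+00,  0.00000000e+00,
         1.00000000e+00]])}
side {'fx': 354.7822185911042, 'fy': 354.7822185911042, 'cx': 252.57743448969939, 'cy': 186.87990268674145, 'camera_from_world': array([[ 8.79299234e-01, -4.76238955e-01, -5.41425227e-03,
        -4.62193775e+02],
       [ 3.70255598e-01,  6.76379065e-01,  6.36727691e-01,
        -2.29480452e+02],
       [-2.99572443e-01, -5.61878828e-01,  7.71069733e-01,
        -1.12924240e+03],
       [ 0.00000000e+00,  0.00000000e+00,  0.00000000e+00,
         1.00000000e+00]])}
```

View pics/scene0b.png

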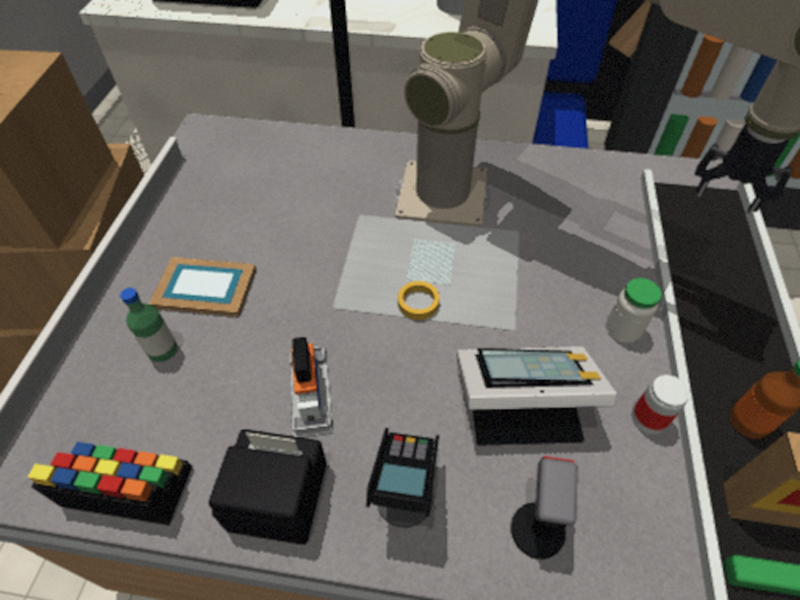

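View pics/side0b.png

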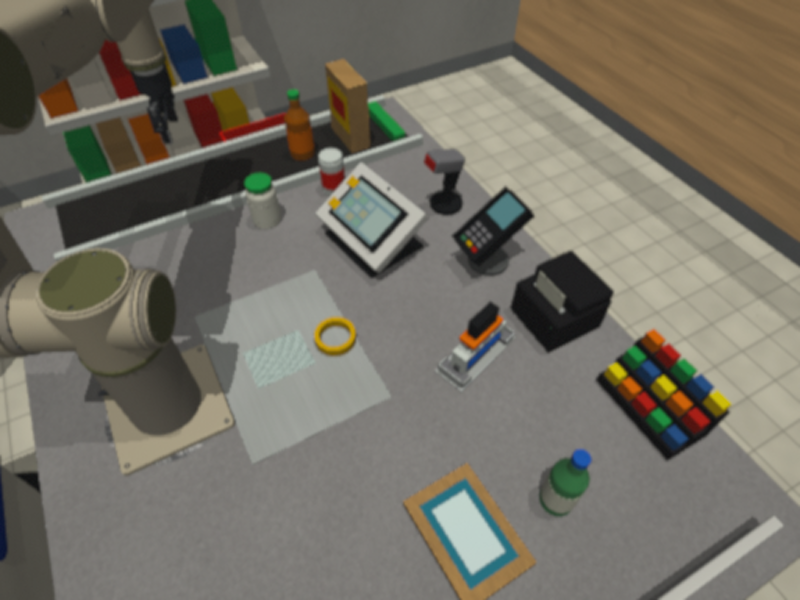

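Scene view: roller at (310,380) with its axle lying roughly along world x. The screen is at (530,380) with yellow tapes at (580,365). In the side view the roller is at (478,340) and the screen at (370,220). Next, enlarged crops.

Run:
```python
import cv2,numpy as np
a=cv2.imread('pics/scene0.png');b=cv2.imread('pics/side0.png')
def c(i,x,y):
    return cv2.resize(i[y:y+75,x:x+100],(400,300),interpolation=cv2.INTER_CUBIC)
cv2.imwrite('pics/crops.png',np.vstack([np.hstack([c(a,150,205),c(a,290,215)]),np.hstack([c(b,260,180),c(b,190,100)])]))
```

```text
(no output)
```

View pics/crops.png

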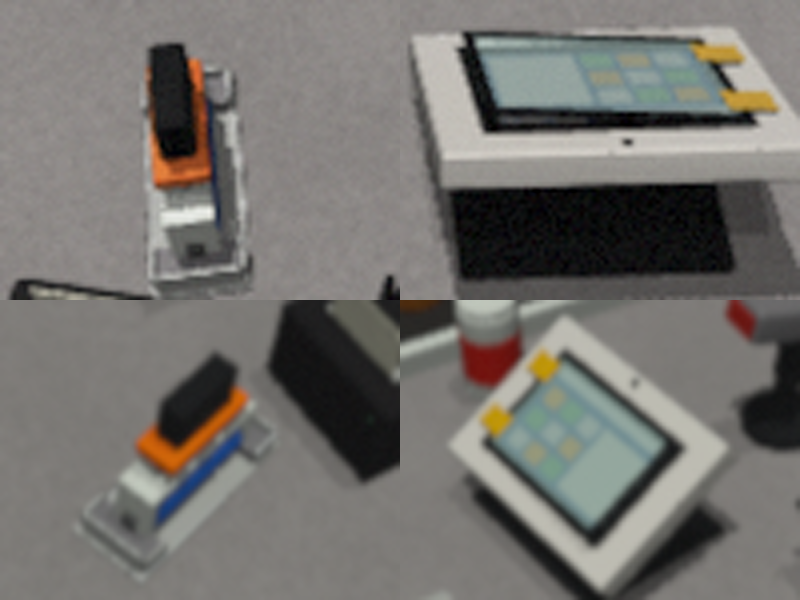

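```bash
cat > fit.py <<'E'
from h import *
from scipy.optimize import least_squares
from scipy.spatial.transform import Rotation as Ro
S,D=load('scene0'),load('side0')
def px(cam,tl,u,v):
    ox,oy={'s1':(150,205),'s2':(290,215),'d1':(260,180),'d2':(190,100)}[tl]
    return [ox+(u%400)/4 if u<800 else ox+(u-400)/4, oy+(v%300)/4]
def headR(y): return Ro.from_euler('zy',[y,-30],degrees=True).as_matrix()
H=[('s2',443,152,-1,1),('s2',412,37,-1,-1),('s2',738,28,1,-1),('s2',808,144,1,1),('d2',568,318,1,1),('d2',730,445,-1,1),('d2',605,592,-1,-1),('d2',450,447,1,-1)]
C=[('s2',487,130,-1,1),('s2',462,33,-1,-1),('s2',757,122,1,1),('s2',700,40,1,-1),('d2',683,448,-1,1),('d2',595,546,-1,-1),('d2',567,352,1,1),('d2',482,435,1,-1)]
def cam(t): return S if t[0]=='s' else D
def hres(p):
    R=headR(p[2]);o=np.array([p[0],p[1],105]);e=[]
    for t,u,v,sy,sx in H: e.append(proj(cam(t),o+R@[88*sx,125*sy,0])[0]-px(0,t,u,v))
    for t,u,v,sy,sx in C:
        q=[60*sx,90,4] if sy>0 else [60*sx,90-180*np.cos(p[3]),4+180*np.sin(p[3])]
        e.append(proj(cam(t),o+R@q)[0]-px(0,t,u,v))
    return np.ravel(e)
f=least_squares(hres,[600,200,0,.06],loss='soft_l1',x_scale=[10,10,5,.05]);print('head',f.x);print(hres(f.x).reshape(-1,2).round(1).tolist())
G=[('s1',150,47,-36,-13,144),('s1',183,43,-36,13,144),('s1',162,128,36,-13,144),('s1',190,122,36,13,144),
('d1',217,353,36,13,144),('d1',238,372,36,-13,144),('d1',160,408,-36,13,144),
('d1',138,440,-50,20,99),('d1',172,472,-50,-20,85),('d1',248,398,50,-20,99),('s1',155,187,50,-20,85),('s1',212,178,50,20,85),('s1',203,60,-50,20,99)]
def rres(p):
    R=Ro.from_euler('z',p[2],degrees=True).as_matrix()
    return np.ravel([proj(cam(t),R@[x,y,z]+[p[0],p[1],0])[0]-px(0,t,u,v) for t,u,v,x,y,z in G])
f=least_squares(rres,[600,-100,0],loss='soft_l1',x_scale=[10,10,5]);print('roller',f.x);print(rres(f.x).reshape(-1,2).round(1).tolist())
E
python3 fit.py
```

```text
head [ 5.65767250e+02  2.17085113e+02  9.16001298e+00 -6.94904227e-02]
[[-0.6, -3.7], [-0.8, -5.3], [-1.7, 1.4], [2.3, 3.2], [-0.4, -0.6], [-1.8, -2.1], [-3.8, -2.3], [-0.5, 0.1], [-0.3, -0.3], [-0.7, 3.1], [-1.2, 1.2], [-0.4, 0.9], [-0.4, -0.7], [-0.5, -0.8], [-0.5, -0.5], [0.2, 1.6]]
roller [ 620.59161294 -195.27443315   18.47128077]
[[-1.2, -1.2], [-0.2, -1.5], [-2.8, 0.1], [-0.2, 0.2], [-1.1, -2.3], [0.4, -2.6], [-1.0, -2.6], [-1.4, -0.6], [-0.3, 1.2], [0.3, -1.8], [-0.1, 0.8], [-0.1, 0.9], [-1.1, -1.3]]
```

```bash
cat >> fit.py <<'E'
def res6(p,pts,k):
    R=Ro.from_euler('zyx',p[3:6],degrees=True).as_matrix();e=[]
    for t,u,v,sy,sx in pts:
        e.append(proj(cam(t),p[:3]+R@[k[0]*sx,k[1]*sy,0])[0]-px(0,t,u,v))
    return np.ravel(e)
for n,pts,k in(('case',H,(88,125)),('glass',C,(60,90))):
    f=least_squares(res6,[560,215,105,9,-30,0],args=(pts,k),x_scale=[10,10,10,5,5,5]);print(n,f.x.round(2));print(f.fun.reshape(-1,2).round(1).tolist())
E
python3 fit.py|tail -4
```

```text
case [568.26 216.29  99.87  11.71 -30.83   5.89]
[[-1.6, 0.5], [-1.3, 0.0], [-1.7, 0.8], [2.3, 0.7], [-1.0, -1.5], [-0.4, 0.2], [-1.6, -0.0], [-0.7, -0.2]]
glass [565.59 217.34 105.76  10.91 -26.98   4.5 ]
[[-0.4, -0.3], [-0.4, 1.6], [-1.1, 0.9], [0.2, -0.7], [-0.4, -0.5], [-1.2, -1.3], [-0.4, -0.8], [-0.5, 0.6]]
```

```bash
cat >> h.py <<'E'
from scipy.spatial.transform import Rotation as Ro
def mv(pos,R,cur=None):
    s=r.sense(); p0,R0=cur if cur else (s['tool_pos'],Ro.from_euler('xyz',s['tcp_rot'],degrees=True))
    if not isinstance(R,Ro): R=Ro.from_euler('xyz',R,degrees=True)
    l=R0.inv().apply(np.array(pos,float)-p0)/1000; w=(R0.inv()*R).as_rotvec(degrees=True)
    print('lin',l.round(4),'rot',w.round(2))
E
python3 - <<'E'
from h import *
mv([500,200,390],[180,0,18])
E
```

```text
lin [-0.3895 -0.2279 -0.1403] rot [-5.0000e-02  1.1000e-01  1.4012e+02]
```

Call:
servo_tool(
  fingers=[0.085,0.085,0.085,0.085,0.085,0.085,0.085,0.085,0.085,0.085],
  linear=[
    [-0.04,-0.023,-0.03],
    [-0.08,-0.046,-0.06],
    [-0.12,-0.07,-0.09],
    [-0.16,-0.094,-0.12],
    [-0.2,-0.117,-0.14],
    [-0.24,-0.14,-0.14],
    [-0.28,-0.164,-0.14],
    [-0.32,-0.187,-0.14],
    [-0.36,-0.21,-0.14],
    [-0.39,-0.228,-0.14],
  ],
  rotation=[
    [0,0,8],
    [0,0,16],
    [0,0,24],
    [0,0,32],
    [0,0,40],
    [0,0,48],
    [0,0,56],
    [0,0,64],
    [0,0,72],
    [0,0,80],
  ],
)

```text
time: 1.1
tool_pos: [501.6, 197.4, 389.8]
tcp_rot: [-180.0, 0.0, 77.7]
ft_force: [0.4, -0.1, 0.1]
finger_gap: 84.7
grip_force: 0.0
```

Call:
servo_tool(
  fingers=[0.085,0.085,0.085,0.085,0.085,0.085,0.085,0.085,0.085,0.085],
  linear=[
    [0,0,0],
    [0,0,0],
    [0,0,0],
    [0,0,0],
    [0,0,0],
    [0,0,0],
    [0,0,0],
    [0,0,0],
    [0,0,0],
    [0,0,0],
  ],
  rotation=[
    [0,0,8],
    [0,0,16],
    [0,0,24],
    [0,0,32],
    [0,0,40],
    [0,0,48],
    [0,0,56],
    [0,0,60],
    [0,0,60],
    [0,0,60],
  ],
)

```text
time: 2.1
tool_pos: [500.4, 199.9, 389.9]
tcp_rot: [180.0, 0.0, 18.3]
ft_force: [0.3, -0.3, -0.0]
finger_gap: 84.9
grip_force: 0.0
```

Run:
```python
from h import *
s=snap('wrist','w1');print(s['camera_from_world'].round(3).tolist());d=load('w1')
cv2.imwrite('pics/w1b.png',cv2.resize(cv2.imread('pics/w1.png'),(800,600),interpolation=cv2.INTER_CUBIC))
q=r.sense();print(q['tool_pos'],q['tcp_rot'],q['time'],q['joint_pos'])
```

```text
[[0.314, -0.95, 0.001, 31.781], [0.899, 0.297, -0.322, -422.96], [0.306, 0.102, 0.947, -684.201], [0.0, 0.0, 0.0, 1.0]]
[500.42709335 199.88171026 390.03205034] [1.79998150e+02 2.80924634e-02 1.82482982e+01] 2.15 [ 1.63225539e+01 -2.80291014e+00  8.13951924e+01 -2.85000791e-03
  1.01435732e+02  8.80736909e+01]
```

View pics/w1b.png

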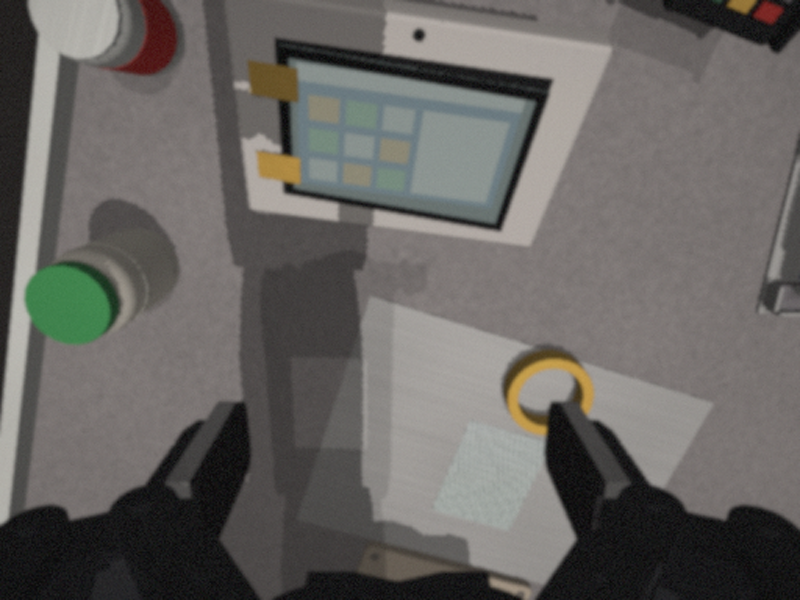

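```bash
cat > fit2.py <<'E'
from h import *
from scipy.optimize import least_squares
W=load('w1')
k=512/800
HW=[(610,47,-1,1),(530,245,-1,-1),(250,210,1,-1)]
CW=[(278,40,1,1),(551,80,-1,1),(500,229,-1,-1),(288,190,1,-1)]
def fn(p):
    R=Ro.from_euler('zy',[p[2],-30],degrees=True).as_matrix();o=np.array([p[0],p[1],105]);e=[]
    for u,v,sy,sx in HW: e.append(proj(W,o+R@[88*sx,125*sy,0])[0]-[u*k,v*k])
    for u,v,sy,sx in CW:
        q=[60*sx,90,4] if sy>0 else [60*sx,90-180*np.cos(p[3]),4+180*np.sin(p[3])]
        e.append(proj(W,o+R@q)[0]-[u*k,v*k])
    return np.ravel(e)
f=least_squares(fn,[565,217,9,.06],x_scale=[10,10,5,.05]);print(f.x);print(f.fun.reshape(-1,2).round(1).tolist())
p=f.x.copy();p[3]=.07
f3=least_squares(lambda q:fn([*q,.07]),p[:3],x_scale=[10,10,5]);print(f3.x);print(f3.fun.reshape(-1,2).round(1).tolist())
E
python3 fit2.py
python3 - <<'E'
from h import *
import cv2
exec(open('fit.py').read().split("f=least")[0])
for x in([560,225,12,.07],[566,217,12,.07]):print(hres(x).reshape(-1,2).round(1).tolist())
E
```

```text
[5.68730724e+02 2.18767447e+02 1.09820027e+01 6.80900833e-03]
[[3.5, -1.9], [2.7, 5.9], [1.0, -2.7], [-2.7, -0.0], [-3.9, 2.2], [0.8, -1.8], [-0.8, -0.7]]
[570.14197005 219.29142092  11.38920467]
[[3.4, -4.7], [3.4, 4.4], [1.4, -3.2], [-3.2, -1.1], [-4.1, 5.0], [0.8, 2.4], [-0.6, -1.4]]
[[4.7, -3.9], [0.9, -5.7], [-1.3, -0.8], [5.9, 0.5], [-4.2, -0.5], [-4.0, -4.7], [-4.3, -3.8], [-3.1, 1.1], [5.5, -9.0], [2.4, -5.0], [2.1, -1.1], [0.8, -1.1], [-5.5, -6.1], [-4.9, -5.1], [-3.9, -0.6], [-2.3, 2.1]]
[[1.5, -2.3], [-1.9, -4.4], [-3.8, 0.5], [3.0, 2.0], [-2.0, 0.1], [-1.4, -4.0], [-1.8, -3.0], [-0.9, 1.8], [2.4, -7.5], [-0.4, -3.7], [-0.8, 0.4], [-1.9, 0.2], [-3.0, -5.4], [-2.5, -4.3], [-1.6, 0.1], [-0.1, 2.8]]
```

```bash
cat > fit3.py <<'E'
from h import *
exec(open('fit.py').read().split("f=least")[0]); 
from scipy.optimize import least_squares
W=load('w1');k=.64
HW=[(610,47,-1,1),(530,245,-1,-1),(250,210,1,-1)]
CW=[(278,40,1,1),(551,80,-1,1),(500,229,-1,-1),(288,190,1,-1)]
O=[(cam(t),*px(0,t,u,v),sy,sx,0,t[0]) for t,u,v,sy,sx in H]+[(cam(t),*px(0,t,u,v),sy,sx,1,t[0]) for t,u,v,sy,sx in C]
O+=[(W,u*k,v*k,sy,sx,0,'w') for u,v,sy,sx in HW]+[(W,u*k,v*k,sy,sx,1,'w') for u,v,sy,sx in CW]
def fn(p,sel):
    R=Ro.from_euler('zyx',p[3:6],degrees=True).as_matrix();e=[]
    for d,u,v,sy,sx,g,n in O:
        if n not in sel: continue
        q=[88*sx,125*sy,0] if not g else ([60*sx,90,4] if sy>0 else [60*sx,90-180*np.cos(p[6]),4+180*np.sin(p[6])])
        e.append(proj(d,p[:3]+R@q)[0]-[u,v])
    return np.ravel(e)
for sel in('w','s','d','sdw'):
    f=least_squares(fn,[565,217,105,10,-30,0,.06],args=(sel,),x_scale=[10,10,10,5,5,5,.1]);print(sel,f.x.round(2));print(f.fun.reshape(-1,2).round(1).tolist())
E
python3 fit3.py
```

```text
w [ 5.7017e+02  2.1657e+02  9.6630e+01  1.1890e+01 -2.7350e+01  5.3800e+00
  4.0000e-02]
[[1.5, -2.7], [0.0, 1.5], [-0.8, -0.4], [1.7, 0.4], [-2.3, 3.1], [0.3, -2.3], [-0.7, 0.5]]
s [ 5.5652e+02  2.2119e+02  8.4490e+01  1.1140e+01 -2.8820e+01  6.1800e+00
  2.0000e-02]
[[-0.5, 0.8], [0.5, -0.9], [-0.8, -0.5], [1.8, 0.7], [0.1, -1.8], [0.5, 2.0], [-1.7, -0.2], [0.1, -0.2]]
d [ 5.7564e+02  2.2659e+02  8.7650e+01  1.2270e+01 -2.8860e+01  6.3700e+00
  1.0000e-02]
[[-0.4, -0.7], [0.3, 0.7], [-0.9, -0.5], [-0.4, -0.3], [0.2, -0.1], [0.4, -0.5], [-0.0, -0.2], [0.8, 1.7]]
sdw [ 5.6953e+02  2.1687e+02  9.9650e+01  1.2000e+01 -2.8540e+01  5.5600e+00
  3.0000e-02]
[[-1.2, 2.5], [-1.4, -0.3], [-1.7, -0.1], [2.5, 2.0], [-0.7, -1.1], [0.3, 0.2], [-1.4, -0.6], [-1.1, -0.5], [-0.5, -1.1], [-0.9, 2.0], [-1.4, 1.0], [-0.6, 0.4], [-0.4, -1.1], [-0.7, -1.2], [-0.4, -0.5], [0.2, 1.5], [2.6, -1.9], [0.1, 1.5], [-1.3, -0.6], [0.4, 1.0], [-2.1, 3.4], [0.2, -2.8], [-1.3, 0.7]]
```

```bash
cat >> fit3.py <<'E'
fa=least_squares(lambda p:fn([p[0],p[1],105,p[2],-30,0,p[3]],'sdw'),[565,217,10,.06],x_scale=[10,10,5,.1]).x;A=[fa[0],fa[1],105,fa[2],-30,0,fa[3]]
fb=least_squares(lambda p:fn([p[0],p[1],105,*p[2:]],'sdw'),[565,217,10,-30,0,.06],x_scale=[10,10,5,5,5,.1]);B=[*fb.x[:2],105,*fb.x[2:]];print('A',np.round(A,3),'B',np.round(B,3),fb.cost)
tiles=[]
for d,n,(x,y,w) in((W,'w1',(140,5,260),(S,'scene0',0))[:1]+((S,'scene0',(290,212,110)),(D,'side0',(195,98,100)))):
    z=400/w; im=cv2.imread(f'pics/{n}.png')[y:y+int(300/z),x:x+w]; im=cv2.resize(im,(400,300),interpolation=cv2.INTER_CUBIC)
    raw=im.copy()
    for p,c in((A,(0,0,255)),(B,(0,255,0))):
        R=Ro.from_euler('zyx',p[3:6],degrees=True).as_matrix()
        for q in([[88*a,125*b,0] for a,b in((1,1),(1,-1),(-1,-1),(-1,1))],[[60*a,90,4] if b>0 else [60*a,90-180*np.cos(p[6]),4+180*np.sin(p[6])] for a,b in((1,1),(1,-1),(-1,-1),(-1,1))]):
            uv=((proj(d,p[:3]+np.array(q)@R.T)+.5-[x,y])*z).astype(np.int32); cv2.polylines(im,[uv],True,c,1)
    tiles.append(im)
    if n=='w1': r0=raw
cv2.imwrite('pics/ov.png',np.vstack([np.hstack([tiles[0],r0]),np.hstack(tiles[1:])]))
E
sed -i 's/for d,n,(x,y,w) in(.*$/for d,n,(x,y,w) in((W,"w1",(140,5,260)),(S,"scene0",(290,212,110)),(D,"side0",(195,98,100))):/' fit3.py
python3 fit3.py | tail -2
```

```text
0.00000e+00 -1.70000e-02] B [ 5.69247e+02  2.16812e+02  1.05000e+02  1.19020e+01 -2.90290e+01
  5.42200e+00  1.50000e-02] 57.01271885154452
```

View pics/ov.png

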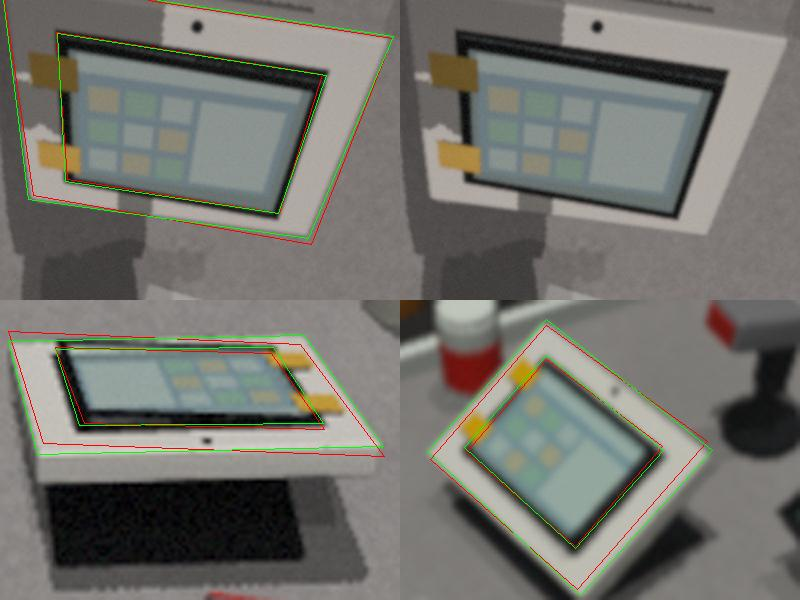

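```bash
cat >> fit3.py <<'E'
print('----')
def g(p,op):
    c=np.cos(np.radians(30)); rl=p[3]; pt=-np.degrees(np.arccos(c/np.cos(np.radians(rl))))
    return [p[0],p[1],105,p[2],pt,rl,op]
for op in(.03,.05,.067,.085):
  for sel in ('sdw','sw','sd','w'):
    q=least_squares(lambda p:fn(g(p,op),sel),[565,217,10,5],loss='soft_l1',x_scale=[10,10,5,5]);P=g(q.x,op);R=Ro.from_euler('zyx',P[3:6],degrees=True).as_matrix()
    print(op,sel,np.round(P,2),'cost',round(q.cost,1),'naz',np.degrees(np.arctan2(-R[1,2],-R[0,2])).round(1))
E
python3 fit3.py | sed '1,/----/d'
```

```text
0.03 sdw [ 5.6972e+02  2.1652e+02  1.0500e+02  1.1840e+01 -2.9440e+01  6.0400e+00
  3.0000e-02] cost 32.0 naz 10.6
0.03 sw [ 5.6962e+02  2.1702e+02  1.0500e+02  1.1850e+01 -2.9490e+01  5.8000e+00
  3.0000e-02] cost 22.9 naz 10.1
0.03 sd [ 5.7000e+02  2.1646e+02  1.0500e+02  1.1560e+01 -2.9440e+01  6.0500e+00
  3.0000e-02] cost 16.9 naz 10.6
0.03 w [ 5.6967e+02  2.1653e+02  1.0500e+02  1.1930e+01 -2.9430e+01  6.1100e+00
  3.0000e-02] cost 14.9 naz 10.7
0.05 sdw [ 5.6998e+02  2.1665e+02  1.0500e+02  1.2000e+01 -2.9390e+01  6.3100e+00
  5.0000e-02] cost 33.7 naz 11.0
0.05 sw [ 5.6988e+02  2.1717e+02  1.0500e+02  1.2020e+01 -2.9430e+01  6.0900e+00
  5.0000e-02] cost 23.3 naz 10.7
0.05 sd [ 5.7050e+02  2.1639e+02  1.0500e+02  1.1760e+01 -2.9380e+01  6.3500e+00
  5.0000e-02] cost 18.4 naz 11.1
0.05 w [ 5.6984e+02  2.1673e+02  1.0500e+02  1.2060e+01 -2.9390e+01  6.2800e+00
  5.0000e-02] cost 15.0 naz 11.0
0.067 sdw [ 5.7041e+02  2.1681e+02  1.0500e+02  1.2250e+01 -2.9310e+01  6.7000e+00
  7.0000e-02] cost 36.4 naz 11.7
0.067 sw [ 5.7032e+02  2.1737e+02  1.0500e+02  1.2290e+01 -2.9350e+01  6
[... 183 characters left out ...]
699e+02  1.0500e+02  1.2340e+01 -2.9310e+01  6.7000e+00
  7.0000e-02] cost 15.8 naz 11.7
0.085 sdw [ 5.7081e+02  2.1695e+02  1.0500e+02  1.2480e+01 -2.9250e+01  7.0000e+00
  8.0000e-02] cost 41.2 naz 12.3
0.085 sw [ 5.7072e+02  2.1758e+02  1.0500e+02  1.2530e+01 -2.9290e+01  6.7900e+00
  8.0000e-02] cost 28.0 naz 11.9
0.085 sd [ 5.7162e+02  2.1635e+02  1.0500e+02  1.2170e+01 -2.9240e+01  7.0400e+00
  8.0000e-02] cost 22.7 naz 12.3
0.085 w [ 5.7062e+02  2.1728e+02  1.0500e+02  1.2590e+01 -2.9260e+01  6.9200e+00
  8.0000e-02] cost 17.8 naz 12.1fit3.py:33: RuntimeWarning: invalid value encountered in arccos
  c=np.cos(np.radians(30)); rl=p[3]; pt=-np.degrees(np.arccos(c/np.cos(np.radians(rl))))
```

```bash
sed -i "s/'zyx'/'ZYX'/; s/'zy'/'ZY'/" fit.py fit2.py fit3.py; sed -i '/^print(.----/,$d' fit3.py
cat >> fit3.py <<'E'
print('----')
for sel in ('sdw','sd','w'):
    q=least_squares(lambda p:fn([p[0],p[1],105,p[2],-30,0,p[3]],sel),[565,217,10,.06],loss='soft_l1',x_scale=[10,10,5,.1]);print(sel,np.round(q.x,3),q.cost)
    print(q.fun.reshape(-1,2).round(1).tolist())
E
python3 fit3.py
```

```text
w [ 5.7017e+02  2.1657e+02  9.6630e+01  1.0610e+01 -2.7840e+01 -1.5000e-01
  4.0000e-02]
[[1.5, -2.7], [0.0, 1.5], [-0.8, -0.4], [1.7, 0.4], [-2.3, 3.1], [0.3, -2.3], [-0.7, 0.5]]
s [ 5.5652e+02  2.2119e+02  8.4490e+01  9.3200e+00 -2.9410e+01  8.6000e-01
  2.0000e-02]
[[-0.5, 0.8], [0.5, -0.9], [-0.8, -0.5], [1.8, 0.7], [0.1, -1.8], [0.5, 2.0], [-1.7, -0.2], [0.1, -0.2]]
d [ 5.7564e+02  2.2659e+02  8.7650e+01  1.0520e+01 -2.9490e+01  4.2000e-01
  1.0000e-02]
[[-0.4, -0.7], [0.3, 0.7], [-0.9, -0.5], [-0.4, -0.3], [0.2, -0.1], [0.4, -0.5], [-0.0, -0.2], [0.8, 1.7]]
sdw [ 5.6953e+02  2.1687e+02  9.9650e+01  1.0650e+01 -2.9030e+01 -2.7000e-01
  3.0000e-02]
[[-1.2, 2.5], [-1.4, -0.3], [-1.7, -0.1], [2.5, 2.0], [-0.7, -1.1], [0.3, 0.2], [-1.4, -0.6], [-1.1, -0.5], [-0.5, -1.1], [-0.9, 2.0], [-1.4, 1.0], [-0.6, 0.4], [-0.4, -1.1], [-0.7, -1.2], [-0.4, -0.5], [0.2, 1.5], [2.6, -1.9], [0.1, 1.5], [-1.3, -0.6], [0.4, 1.0], [-2.1, 3.4], [0.2, -2.8], [-1.3, 0.7]]
A [ 5.69330e+02  2.16746e+02  1.05000e+02  1.04760e+01 -3.00000e+01
  0.00000e+00  1.80000e-02] B [ 5.69247e+02  2.16812e+02  1.05000e
[... 216 characters left out ...]
.5], [0.2, -0.7], [-1.5, -1.2], [-0.9, -1.5], [-0.7, -0.9], [-0.9, 2.7], [-1.1, -0.3], [-0.2, -0.3], [0.1, -1.3], [-0.1, -1.4], [-0.4, -1.8], [0.3, 0.4], [5.7, -0.8], [0.6, 2.2], [-2.2, -1.1], [-0.1, 0.3], [-0.5, 2.1], [0.6, -4.6], [-2.0, 0.4]]
sd [ 5.68998e+02  2.16686e+02  9.71300e+00 -1.30000e-02] 15.327276762099384
[[-1.6, 0.4], [-0.9, -1.4], [-0.8, -0.4], [2.8, 0.9], [-0.5, -2.5], [-0.1, -0.5], [-2.0, -1.2], [-1.0, -1.7], [-0.8, -0.4], [-0.7, 3.2], [-1.1, -0.2], [0.1, -0.2], [0.1, -0.9], [-0.2, -1.1], [-0.3, -1.8], [0.2, 0.3]]
w [5.69631e+02 2.16569e+02 1.03430e+01 3.30000e-02] 14.893112023805537
[[5.5, -1.4], [0.7, 1.8], [-2.2, -0.9], [-0.5, 0.4], [-0.1, 4.2], [0.8, -2.1], [-2.0, 0.5]]
```

The yellow tapes lie at the left (y+) edge. With the rotation convention corrected, all views agree on head (569.5, 216.6), yaw 10.4°. Next I'll look at the roller from the wrist camera.

Call:
servo_tool(
  fingers=[0.085,0.085,0.085,0.085,0.085,0.085,0.085,0.085,0.085,0.085],
  linear=[
    [-0.008,0.037,0.006],
    [-0.016,0.08,0.012],
    [-0.025,0.125,0.02],
    [-0.035,0.17,0.03],
    [-0.045,0.215,0.04],
    [-0.055,0.26,0.05],
    [-0.065,0.305,0.06],
    [-0.073,0.345,0.06],
    [-0.079,0.368,0.06],
    [-0.079,0.368,0.06],
  ],
  rotation=[
    [0,0,0],
    [0,0,0],
    [0,0,0],
    [0,0,0],
    [0,0,0],
    [0,0,0],
    [0,0,0],
    [0,0,0],
    [0,0,0],
    [0,0,0],
  ],
)

```text
time: 3.15
tool_pos: [539.4, -177.5, 329.6]
tcp_rot: [180.0, 0.1, 18.0]
ft_force: [-0.0, 0.5, 0.9]
finger_gap: 85.0
grip_force: 0.0
```

Run:
```python
from h import *
s=snap('wrist','w2');d=load('w2')
print(proj(d,[[620.6,-195.3,144],[620.6,-195.3,0]]))
cv2.imwrite('pics/w2b.png',cv2.resize(cv2.imread('pics/w2.png'),(800,600),interpolation=cv2.INTER_CUBIC))
q=r.sense();print(q['tool_pos'],q['tcp_rot'],q['time'],q['joint_pos'])
```

```text
[[300.72004652  91.71031257]
 [285.89711138  87.38296426]]
[ 539.60697143 -175.7347523   329.78797216] [-1.79959662e+02  3.97137106e-02  1.80444442e+01] 3.2 [-2.32177556e+01  1.37036401e+00  8.34621816e+01  4.14779910e-03
  9.52239102e+01  4.87381898e+01]
```

View pics/w2b.png

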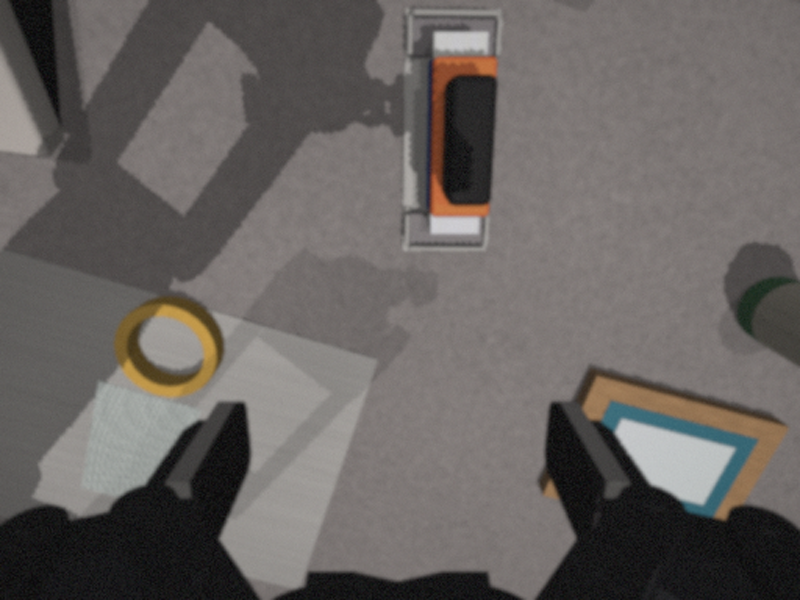

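```bash
cat > fit4.py <<'E'
from h import *
from scipy.optimize import least_squares
d=load('w2');k=.64
def fit(pts,z,X,Y):
    def fn(p):
        R=Ro.from_euler('z',p[2],degrees=True).as_matrix()
        return np.ravel([proj(d,R@[sx*X,sy*Y,z]+[p[0],p[1],0])[0]-np.array([u,v])*k for u,v,sx,sy in pts])
    q=least_squares(fn,[620,-195,15],x_scale=[10,10,5]);print(z,q.x.round(2),q.fun.reshape(-1,2).round(1).tolist())
fit([(430,57,1,1),(497,57,1,-1),(488,215,-1,-1),(430,215,-1,1)],99,50,20)
fit([(405,10,1,1),(502,12,1,-1),(487,248,-1,-1),(404,248,-1,1)],26,95,37)
fit([(405,10,1,1),(502,12,1,-1),(487,248,-1,-1),(404,248,-1,1)],17,95,37)
fit([(449,76,1,1),(496,76,1,-1),(490,200,-1,-1),(446,200,-1,1)],144,36,13)
E
python3 fit4.py
```

```text
99 [ 620.99 -195.5    18.55] [[0.7, -1.1], [-0.5, -1.5], [0.3, 1.4], [-0.5, 1.7]]
26 [ 618.17 -195.7    17.88] [[-1.7, -4.7], [2.0, -5.7], [1.5, 7.2], [-1.9, 7.1]]
17 [ 618.75 -196.41   17.85] [[-1.0, -3.3], [1.2, -4.4], [1.0, 5.3], [-1.3, 5.2]]
144 [ 621.79 -195.02   18.55] [[-0.3, -2.7], [0.4, -3.1], [0.1, 3.3], [-0.2, 3.5]]
```

Run:
```python
from h import *
mv([621,-195.2,124],[180,0,18.4])
```

```text
lin [0.0715 0.0439 0.2057] rot [-0.04  0.04 -0.36]
```

Call:
servo_tool(
  fingers=[0.085,0.085,0.085,0.085,0.085,0.085,0.085,0.085,0.085,0.085],
  linear=[
    [0.036,0.022,0.02],
    [0.0715,0.044,0.05],
    [0.0715,0.044,0.09],
    [0.0715,0.044,0.12],
    [0.0715,0.044,0.145],
    [0.0715,0.044,0.165],
    [0.0715,0.044,0.185],
    [0.0715,0.044,0.198],
    [0.0715,0.044,0.2055],
    [0.0715,0.044,0.2055],
  ],
  rotation=[
    [0,0,-0.3],
    [0,0,-0.3],
    [0,0,-0.3],
    [0,0,-0.3],
    [0,0,-0.3],
    [0,0,-0.3],
    [0,0,-0.3],
    [0,0,-0.3],
    [0,0,-0.3],
    [0,0,-0.3],
  ],
)

```text
time: 4.2
tool_pos: [621.1, -193.1, 123.9]
tcp_rot: [-179.9, 0.1, 18.5]
ft_force: [-0.4, -0.8, -0.1]
finger_gap: 85.1
grip_force: 0.0
```

Run:
```python
from h import *
s=snap('wrist','w3');q=r.sense();print(q['tool_pos'],q['tcp_rot'],q['time'],q['ft_force'])
s=snap('scene','s3')
a=cv2.imread('pics/w3.png');b=cv2.imread('pics/s3.png')[190:290,130:263]
cv2.imwrite('pics/g1.png',np.hstack([cv2.resize(a,(400,300)),cv2.resize(b,(400,300),interpolation=cv2.INTER_CUBIC)]))
```

```text
[ 621.65830264 -193.5386503   125.05857581] [-1.79995123e+02  3.54779263e-04  1.84627638e+01] 4.25 [ 0.32958227  0.04057193 -0.37104976]
```

View pics/g1.png

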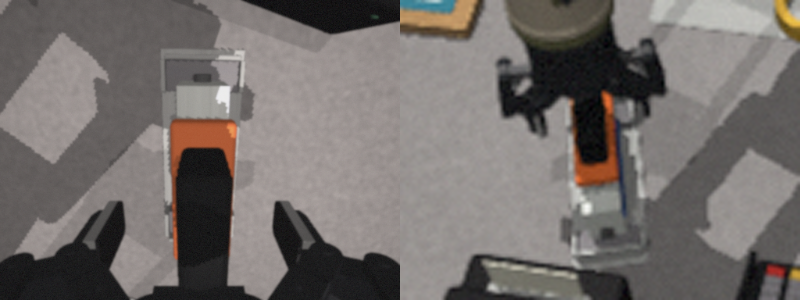

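Call:
servo_tool(
  fingers=[0.06,0.04,0.02,0.015,0.015,0.015,0.015,0.015],
  linear=[
    [0,0.0018,0],
    [0,0.0018,0],
    [0,0.0018,0],
    [0,0.0018,0],
    [0,0.0018,0],
    [0,0.0018,0],
    [0,0.0018,0],
    [0,0.0018,0],
  ],
  rotation=[
    [0,0,0],
    [0,0,0],
    [0,0,0],
    [0,0,0],
    [0,0,0],
    [0,0,0],
    [0,0,0],
    [0,0,0],
  ],
  force=80,
)

```text
time: 5.1
tool_pos: [622.2, -195.8, 125.1]
tcp_rot: [180.0, -0.0, 18.4]
ft_force: [-0.8, 0.6, 3.8]
finger_gap: 25.4
grip_force: 78.2
```

Run:
```python
from h import *
q=r.sense();print(q['tool_pos'],q['tcp_rot'],q['time'],q['ft_force'],q['finger_gap'],q['joint_pos'])
snap('wrist','w4')
```

```text
[ 622.240772   -195.79412837  125.10439933] [ 1.79980166e+02 -1.52270434e-02  1.84205782e+01] 5.1 [-0.82434256  0.60380778  3.81225184] 25.38552387065366 [-2.19656404e+01  2.02918275e+01  8.36795203e+01 -5.40143163e-03
  7.60042029e+01  4.96150893e+01]
```

Call:
servo_tool(
  fingers=[0.015,0.015,0.015,0.015,0.015,0.015,0.015,0.015,0.015,0.015],
  linear=[
    [0,0,-0.004],
    [0,0,-0.012],
    [0,0,-0.025],
    [0,0,-0.045],
    [0,0,-0.07],
    [0,0,-0.1],
    [0,0,-0.13],
    [0,0,-0.155],
    [0,0,-0.175],
    [0,0,-0.185],
  ],
  rotation=[
    [0,0,0],
    [0,0,0],
    [0,0,0],
    [0,0,0],
    [0,0,0],
    [0,0,0],
    [0,0,0],
    [0,0,0],
    [0,0,0],
    [0,0,0],
  ],
)

```text
time: 6.15
tool_pos: [622.8, -195.9, 313.5]
tcp_rot: [179.8, -0.2, 18.4]
ft_force: [-0.1, -0.3, -4.5]
finger_gap: 24.9
grip_force: 78.8
```

```bash
cat >> h.py <<'E'
HO=np.array([569.5,216.6,105.]);HR=Ro.from_euler('ZY',[10.4,-30],degrees=True)
TR=HR*Ro.from_euler('x',180,degrees=True)
def hp(x,y,z): return HO+HR.apply([x,y,z])
def rep():
    q=r.sense();f=HR.inv().apply(q['ft_force']);p=HR.inv().apply(q['tool_pos']-HO)
    e=(TR.inv()*Ro.from_euler('xyz',q['tcp_rot'],degrees=True)).as_rotvec(degrees=True)
    print('t',round(q['time'],2),'tcp',q['tool_pos'].round(1),'head-frame',p.round(1),'F',f.round(1),'w',q['ft_force'].round(1),'rot err',e.round(2),'gap',round(q['finger_gap'],1),'M',q['wrist_torque'].round(2),'J',q['joint_pos'].round(0))
E
python3 - <<'E'
from h import *
rep();mv(hp(0,78,170),TR);print(hp(0,78,170))
E
```

```text
t 6.15 tcp [ 622.8 -195.9  313.5] head-frame [  85.2 -415.3  191.6] F [-2.4 -0.3 -3.8] w [-0.1 -0.3 -4.5] rot err [  1.96 -29.76  -7.88] gap 24.9 M [ 0.01  0.02 -0.03] J [-22.  15.  71.   0.  94.  50.]
lin [ 0.0064 -0.4974  0.0599] rot [-1.96 29.76  7.88]
[471.81593165 277.97444738 252.22431864]
```

Run:
```python
from h import *
mv(hp(0,78,220),TR)
```

```text
lin [-0.0182 -0.5008  0.0166] rot [-1.96 29.76  7.88]
```

Call:
servo_tool(
  fingers=[0.015,0.015,0.015,0.015,0.015,0.015,0.015,0.015,0.015,0.015],
  linear=[
    [0,-0.015,0],
    [-0.002,-0.045,0],
    [-0.004,-0.085,0],
    [-0.006,-0.13,0],
    [-0.008,-0.175,0],
    [-0.01,-0.22,0.004],
    [-0.012,-0.265,0.008],
    [-0.014,-0.31,0.012],
    [-0.016,-0.355,0.016],
    [-0.018,-0.395,0.0165],
  ],
  rotation=[
    [0,0,0],
    [-0.2,3,0.8],
    [-0.4,6,1.6],
    [-0.6,9,2.4],
    [-0.8,12,3.2],
    [-1,15,4],
    [-1.2,18,4.8],
    [-1.4,21,5.6],
    [-1.6,25,6.6],
    [-1.96,29.76,7.88],
  ],
)

```text
time: 7.15
tool_pos: [477.9, 175.1, 290.7]
tcp_rot: [-179.7, -29.8, 10.2]
ft_force: [1.0, -0.4, -4.9]
finger_gap: 24.9
grip_force: 79.9
```

Run:
```python
from h import *
rep();mv(hp(0,78,150),TR)
```

```text
t 7.15 tcp [477.9 175.1 290.7] head-frame [  8.4 -24.2 209.6] F [-1.6 -0.6 -4.7] w [ 1.  -0.4 -4.9] rot err [ 0.21 -0.22  0.14] gap 24.9 M [-0.12  0.6  -0.01] J [ 16. -36. 123.  -3.  64.  96.]
lin [-0.0084 -0.102   0.06  ] rot [-0.21  0.22 -0.14]
```

Call:
servo_tool(
  fingers=[0.015,0.015,0.015,0.015,0.015,0.015,0.015],
  linear=[
    [-0.002,-0.025,0],
    [-0.004,-0.06,0.01],
    [-0.006,-0.09,0.025],
    [-0.0084,-0.102,0.04],
    [-0.0084,-0.102,0.055],
    [-0.0084,-0.102,0.06],
    [-0.0084,-0.102,0.06],
  ],
  rotation=[
    [0,0,0],
    [-0.1,0.1,-0.1],
    [-0.2,0.2,-0.1],
    [-0.2,0.2,-0.1],
    [-0.2,0.2,-0.1],
    [-0.2,0.2,-0.1],
    [-0.2,0.2,-0.1],
  ],
)

```text
time: 7.85
tool_pos: [482.5, 277.4, 234.8]
tcp_rot: [179.8, -29.8, 10.5]
ft_force: [-0.3, -0.2, -4.2]
finger_gap: 25.2
grip_force: 80.2
```

Run:
```python
from h import *
snap('side','d5');snap('scene','s5');snap('wrist','w5')
rep();mv(hp(0,78,121),TR)
a=cv2.imread('pics/d5.png')[80:200,170:330];b=cv2.imread('pics/s5.png')[185:305,270:430]
w=cv2.resize(cv2.imread('pics/w5.png'),(400,300))
cv2.imwrite('pics/p5.png',np.vstack([np.hstack([cv2.resize(x,(400,300),interpolation=cv2.INTER_CUBIC) for x in(a,b)]),np.hstack([w,w*0])]))
```

```text
t 8.0 tcp [483.9 277.7 237.9] head-frame [  3.1  75.5 151.7] F [-2.5  0.9 -3. ] w [-0.8  0.8 -3.9] rot err [-0.09  0.04  0.01] gap 25.5 M [-0.11  0.62  0.01] J [ 31. -24. 120. -12.  56. 115.]
lin [-0.0032 -0.0025  0.0307] rot [ 0.09 -0.04 -0.01]
```

View pics/p5.png

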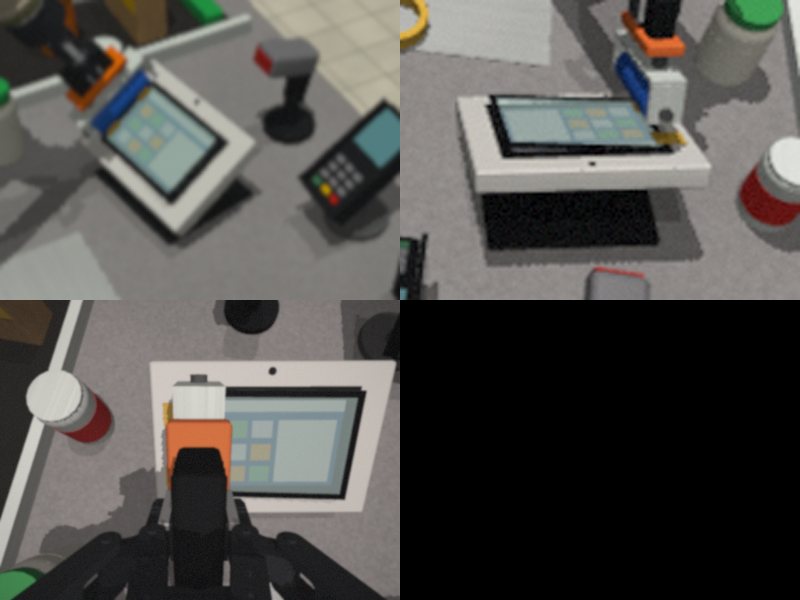

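Call:
servo_tool(
  fingers=[0.015,0.015,0.015,0.015,0.015,0.015,0.015,0.015],
  linear=[
    [-0.002,-0.001,0.006],
    [-0.003,-0.002,0.012],
    [-0.003,-0.002,0.017],
    [-0.003,-0.002,0.021],
    [-0.003,-0.002,0.024],
    [-0.003,-0.002,0.026],
    [-0.003,-0.002,0.027],
    [-0.003,-0.002,0.027],
  ],
  rotation=[
    [0,0,0],
    [0,0,0],
    [0,0,0],
    [0,0,0],
    [0,0,0],
    [0,0,0],
    [0,0,0],
    [0,0,0],
  ],
)

```text
time: 8.8
tool_pos: [494.3, 281.8, 212.3]
tcp_rot: [179.9, -30.0, 10.4]
ft_force: [-0.6, 0.2, -3.1]
finger_gap: 25.4
grip_force: 80.4
```

Run:
```python
from h import *
rep();rep()
```

```text
t 8.8 tcp [494.3 281.8 212.3] head-frame [ -0.2  77.7 124. ] F [-2.   0.3 -2.5] w [-0.6  0.2 -3.1] rot err [-0.09 -0.01 -0.03] gap 25.4 M [-0.09  0.64 -0.02] J [ 31. -20. 120. -13.  53. 115.]
t 8.8 tcp [494.3 281.8 212.3] head-frame [ -0.2  77.7 124. ] F [-2.   0.3 -2.5] w [-0.6  0.2 -3.1] rot err [-0.09 -0.01 -0.03] gap 25.4 M [-0.09  0.64 -0.02] J [ 31. -20. 120. -13.  53. 115.]
```

Call:
servo_tool(
  fingers=[0.015,0.015,0.015],
  linear=[
    [0,0,0.001],
    [0,0,0.002],
    [0,0,0.002],
  ],
  rotation=[
    [0,0,0],
    [0,0,0],
    [0,0,0],
  ],
)

```text
time: 9.1
tool_pos: [495.3, 282.0, 210.7]
tcp_rot: [179.9, -30.0, 10.4]
ft_force: [-0.0, 0.7, -2.9]
finger_gap: 25.2
grip_force: 80.4
```

Run:
```python
from h import *
rep()
```

```text
t 9.1 tcp [495.3 282.  210.7] head-frame [-1.000e-01  7.770e+01  1.221e+02] F [-1.4  0.7 -2.5] w [-0.   0.7 -2.9] rot err [-0.08  0.01 -0.04] gap 25.2 M [-0.09  0.6   0.05] J [ 31. -20. 120. -13.  52. 115.]
```

Call:
servo_tool(
  fingers=[0.015,0.015,0.015],
  linear=[
    [0,0,0.001],
    [0,0,0.002],
    [0,0,0.002],
  ],
  rotation=[
    [0,0,0],
    [0,0,0],
    [0,0,0],
  ],
)

```text
time: 9.4
tool_pos: [496.2, 282.4, 209.4]
tcp_rot: [179.9, -30.0, 10.4]
ft_force: [-5.5, -0.2, 2.0]
finger_gap: 25.4
grip_force: 81.0
```

Run:
```python
from h import *
rep()
```

```text
t 9.4 tcp [496.2 282.4 209.4] head-frame [1.000e-01 7.800e+01 1.205e+02] F [-3.7  0.8  4.4] w [-5.5 -0.2  2. ] rot err [-0.06  0.02 -0.03] gap 25.4 M [-0.22  1.09  0.04] J [ 31. -20. 120. -13.  52. 115.]
```

Call:
servo_tool(
  fingers=[0.015,0.015,0.015],
  linear=[
    [0,0,0.001],
    [0,0,0.002],
    [0,0,0.002],
  ],
  rotation=[
    [0,0,0],
    [0,0,0],
    [0,0,0],
  ],
)

```text
time: 9.7
tool_pos: [497.2, 282.6, 207.8]
tcp_rot: [179.9, -30.0, 10.4]
ft_force: [-6.4, -1.3, 2.0]
finger_gap: 25.2
grip_force: 81.1
```

Run:
```python
from h import *
rep()
```

```text
t 9.7 tcp [497.2 282.6 207.8] head-frame [1.000e-01 7.800e+01 1.186e+02] F [-4.6 -0.1  5. ] w [-6.4 -1.3  2. ] rot err [-0.06  0.02 -0.03] gap 25.2 M [-0.16  1.11  0.01] J [ 30. -20. 120. -13.  52. 115.]
```

Call:
servo_tool(
  fingers=[0.015,0.015,0.015,0.015,0.015,0.015,0.015,0.015,0.015,0.015],
  linear=[
    [0,0,0.001],
    [0,0,0.002],
    [0,0,0.0026],
    [0,0.002,0.0026],
    [0,0.004,0.0026],
    [0,0.006,0.0026],
    [0,0.008,0.0026],
    [0,0.01,0.0026],
    [0,0.012,0.0026],
    [0,0.014,0.0026],
  ],
  rotation=[
    [0,0,0],
    [0,0,0],
    [0,0,0],
    [0,0,0],
    [0,0,0],
    [0,0,0],
    [0,0,0],
    [0,0,0],
    [0,0,0],
    [0,0,0],
  ],
)

```text
time: 10.7
tool_pos: [500.9, 269.2, 205.7]
tcp_rot: [179.9, -30.0, 10.4]
ft_force: [-8.8, -0.5, 3.8]
finger_gap: 25.1
grip_force: 81.5
```

Run:
```python
from h import *
rep()
```

```text
t 10.7 tcp [500.9 269.2 205.7] head-frame [1.000e-01 6.410e+01 1.162e+02] F [-5.7  1.1  7.7] w [-8.8 -0.5  3.8] rot err [-0.04  0.02 -0.03] gap 25.1 M [-0.09  1.31  0.19] J [ 29. -21. 121. -12.  52. 113.]
```

Call:
servo_tool(
  fingers=[0.015,0.015,0.015,0.015,0.015,0.015,0.015,0.015,0.015,0.015],
  linear=[
    [0,0.002,0],
    [0,0.004,0],
    [0,0.006,0],
    [0,0.008,0],
    [0,0.01,0],
    [0,0.012,0],
    [0,0.014,0],
    [0,0.016,0],
    [0,0.018,0],
    [0,0.02,0],
  ],
  rotation=[
    [0,0,0],
    [0,0,0],
    [0,0,0],
    [0,0,0],
    [0,0,0],
    [0,0,0],
    [0,0,0],
    [0,0,0],
    [0,0,0],
    [0,0,0],
  ],
)

```text
time: 11.7
tool_pos: [504.5, 249.4, 205.7]
tcp_rot: [179.9, -30.0, 10.4]
ft_force: [-8.6, -0.6, 3.8]
finger_gap: 25.2
grip_force: 81.5
```

Run:
```python
from h import *
rep()
```

```text
t 11.7 tcp [504.5 249.4 205.7] head-frame [1.000e-01 4.400e+01 1.162e+02] F [-5.5  0.9  7.6] w [-8.6 -0.6  3.8] rot err [-0.06  0.01 -0.04] gap 25.2 M [-0.16  1.36  0.14] J [ 26. -22. 122. -10.  52. 110.]
```

Force is steady; continuing.

Call:
servo_tool(
  fingers=[0.015,0.015,0.015,0.015,0.015,0.015,0.015,0.015,0.015,0.015],
  linear=[
    [0,0.002,0],
    [0,0.004,0],
    [0,0.006,0],
    [0,0.008,0],
    [0,0.01,0],
    [0,0.012,0],
    [0,0.014,0],
    [0,0.016,0],
    [0,0.018,0],
    [0,0.02,0],
  ],
  rotation=[
    [0,0,0],
    [0,0,0],
    [0,0,0],
    [0,0,0],
    [0,0,0],
    [0,0,0],
    [0,0,0],
    [0,0,0],
    [0,0,0],
    [0,0,0],
  ],
)

```text
time: 12.7
tool_pos: [508.1, 229.5, 205.6]
tcp_rot: [179.9, -30.0, 10.4]
ft_force: [-6.9, -0.7, 2.6]
finger_gap: 25.3
grip_force: 81.5
```

Call:
servo_tool(
  fingers=[0.015,0.015,0.015,0.015,0.015,0.015,0.015,0.015,0.015,0.015],
  linear=[
    [0,0.002,0],
    [0,0.004,0],
    [0,0.006,0],
    [0,0.008,0],
    [0,0.01,0],
    [0,0.012,0],
    [0,0.014,0],
    [0,0.016,0],
    [0,0.018,0],
    [0,0.02,0],
  ],
  rotation=[
    [0,0,0],
    [0,0,0],
    [0,0,0],
    [0,0,0],
    [0,0,0],
    [0,0,0],
    [0,0,0],
    [0,0,0],
    [0,0,0],
    [0,0,0],
  ],
)

```text
time: 13.7
tool_pos: [511.7, 209.8, 205.6]
tcp_rot: [179.9, -30.0, 10.4]
ft_force: [-7.4, -0.7, 3.1]
finger_gap: 24.8
grip_force: 81.5
```

Run:
```python
from h import *
rep()
```

```text
t 13.7 tcp [511.7 209.8 205.6] head-frame [ -0.    3.8 116.2] F [-4.9  0.6  6.3] w [-7.4 -0.7  3.1] rot err [-0.08 -0.   -0.04] gap 24.8 M [-0.17  1.27  0.01] J [ 20. -25. 124.  -6.  51. 102.]
```

Call:
servo_tool(
  fingers=[0.015,0.015,0.015,0.015,0.015,0.015,0.015,0.015,0.015,0.015],
  linear=[
    [0,0.002,0],
    [0,0.004,0],
    [0,0.006,0],
    [0,0.008,0],
    [0,0.01,0],
    [0,0.012,0],
    [0,0.014,0],
    [0,0.016,0],
    [0,0.018,0],
    [0,0.02,0],
  ],
  rotation=[
    [0,0,0],
    [0,0,0],
    [0,0,0],
    [0,0,0],
    [0,0,0],
    [0,0,0],
    [0,0,0],
    [0,0,0],
    [0,0,0],
    [0,0,0],
  ],
)

```text
time: 14.7
tool_pos: [515.3, 190.1, 205.6]
tcp_rot: [179.9, -30.0, 10.4]
ft_force: [-8.6, 0.0, 2.6]
finger_gap: 25.3
grip_force: 81.5
```

Call:
servo_tool(
  fingers=[0.015,0.015,0.015,0.015,0.015,0.015,0.015,0.015,0.015,0.015],
  linear=[
    [0,0.002,0],
    [0,0.004,0],
    [0,0.006,0],
    [0,0.008,0],
    [0,0.01,0],
    [0,0.012,0],
    [0,0.014,0],
    [0,0.016,0],
    [0,0.018,0],
    [0,0.02,0],
  ],
  rotation=[
    [0,0,0],
    [0,0,0],
    [0,0,0],
    [0,0,0],
    [0,0,0],
    [0,0,0],
    [0,0,0],
    [0,0,0],
    [0,0,0],
    [0,0,0],
  ],
)

```text
time: 15.7
tool_pos: [518.8, 170.4, 205.5]
tcp_rot: [179.9, -30.0, 10.5]
ft_force: [-7.7, -1.4, 2.4]
finger_gap: 25.3
grip_force: 81.5
```

Call:
servo_tool(
  fingers=[0.015,0.015,0.015,0.015,0.015,0.015,0.015,0.015,0.015,0.015],
  linear=[
    [0,0.002,0],
    [0,0.004,0],
    [0,0.006,0],
    [0,0.008,0],
    [0,0.01,0],
    [0,0.012,0],
    [0,0.014,0],
    [0,0.016,0],
    [0,0.018,0],
    [0,0.02,0],
  ],
  rotation=[
    [0,0,0],
    [0,0,0],
    [0,0,0],
    [0,0,0],
    [0,0,0],
    [0,0,0],
    [0,0,0],
    [0,0,0],
    [0,0,0],
    [0,0,0],
  ],
)

```text
time: 16.7
tool_pos: [522.4, 150.7, 205.5]
tcp_rot: [179.9, -30.0, 10.5]
ft_force: [-8.1, -1.9, 3.5]
finger_gap: 25.1
grip_force: 81.5
```

Run:
```python
from h import *
rep()
```

```text
t 16.7 tcp [522.4 150.7 205.5] head-frame [ -0.2 -56.4 116.1] F [-5.4 -0.4  7.2] w [-8.1 -1.9  3.5] rot err [-0.09 -0.03 -0.05] gap 25.1 M [-0.15  1.37  0.03] J [ 11. -27. 126.  -0.  52.  91.]
```

Call:
servo_tool(
  fingers=[0.015,0.015,0.015,0.015,0.015,0.015,0.015,0.015,0.015,0.015],
  linear=[
    [0,0.002,0],
    [0,0.004,0],
    [0,0.006,0],
    [0,0.008,0],
    [0,0.01,0],
    [0,0.012,0],
    [0,0.014,0],
    [0,0.016,0],
    [0,0.018,0],
    [0,0.02,0],
  ],
  rotation=[
    [0,0,0],
    [0,0,0],
    [0,0,0],
    [0,0,0],
    [0,0,0],
    [0,0,0],
    [0,0,0],
    [0,0,0],
    [0,0,0],
    [0,0,0],
  ],
)

```text
time: 17.7
tool_pos: [526.0, 130.9, 205.5]
tcp_rot: [179.9, -30.0, 10.5]
ft_force: [-8.4, -0.4, 2.6]
finger_gap: 25.3
grip_force: 81.5
```

Call:
servo_tool(
  fingers=[0.015,0.015,0.015,0.015,0.015,0.015,0.015,0.015,0.015,0.015],
  linear=[
    [0,0.002,0],
    [0,0.004,0],
    [0,0.006,0],
    [0,0.008,0],
    [0,0.0085,0],
    [0,0.0085,0],
    [0,0.0085,0],
    [0,0.0085,0],
    [0,0.0085,0],
    [0,0.0085,0],
  ],
  rotation=[
    [0,0,0],
    [0,0,0],
    [0,0,0],
    [0,0,0],
    [0,0,0],
    [0,0,0],
    [0,0,0],
    [0,0,0],
    [0,0,0],
    [0,0,0],
  ],
)

```text
time: 18.7
tool_pos: [527.5, 122.5, 205.5]
tcp_rot: [179.9, -30.0, 10.5]
ft_force: [-8.1, -1.9, 2.9]
finger_gap: 25.3
grip_force: 81.6
```

Run:
```python
from h import *
rep();snap('scene','s6');snap('side','d6')
```

```text
t 18.7 tcp [527.5 122.5 205.5] head-frame [ -0.2 -85.  116.2] F [-5.7 -0.4  6.7] w [-8.1 -1.9  2.9] rot err [-0.11 -0.04 -0.06] gap 25.3 M [-0.23  1.32 -0.  ] J [  6. -28. 126.   2.  52.  85.]
```

Call:
servo_tool(
  fingers=[0.015,0.015,0.015,0.015,0.015,0.015,0.015,0.015],
  linear=[
    [0,0,-0.002],
    [0,0,-0.006],
    [0,0,-0.012],
    [0,0,-0.022],
    [0,0,-0.04],
    [0,0,-0.06],
    [0,0,-0.08],
    [0,0,-0.09],
  ],
  rotation=[
    [0,0,0],
    [0,0,0],
    [0,0,0],
    [0,0,0],
    [0,0,0],
    [0,0,0],
    [0,0,0],
    [0,0,0],
  ],
)

```text
time: 19.6
tool_pos: [483.5, 114.7, 285.9]
tcp_rot: [179.9, -30.2, 10.4]
ft_force: [0.5, 0.4, -2.7]
finger_gap: 25.0
grip_force: 80.4
```

Run:
```python
from h import *
rep();snap('scene','s7');snap('side','d7');snap('wrist','w7')
a=cv2.imread('pics/d7.png')[90:180,190:310];b=cv2.imread('pics/s7.png')[205:295,285:405];c=cv2.imread('pics/s0.png') if 0 else cv2.imread('pics/scene0.png')[205:295,285:405]
w=cv2.resize(cv2.imread('pics/w7.png'),(400,300))
cv2.imwrite('pics/p7.png',np.vstack([np.hstack([cv2.resize(x,(400,300),interpolation=cv2.INTER_CUBIC) for x in(c,b)]),np.hstack([cv2.resize(a,(400,300),interpolation=cv2.INTER_CUBIC),w])]))
mv([622.2,-195.8,250],[180,0,18.42])
```

```text
t 19.6 tcp [483.5 114.7 285.9] head-frame [  1.3 -84.7 208.2] F [-0.9  0.4 -2.7] w [ 0.5  0.4 -2.7] rot err [-0.11  0.19 -0.04] gap 25.0 M [-0.1   0.51  0.  ] J [  6. -40. 125.   2.  65.  85.]
lin [0.0519 0.3303 0.0702] rot [  2.22 -30.06  -7.83]
```

View pics/p7.png

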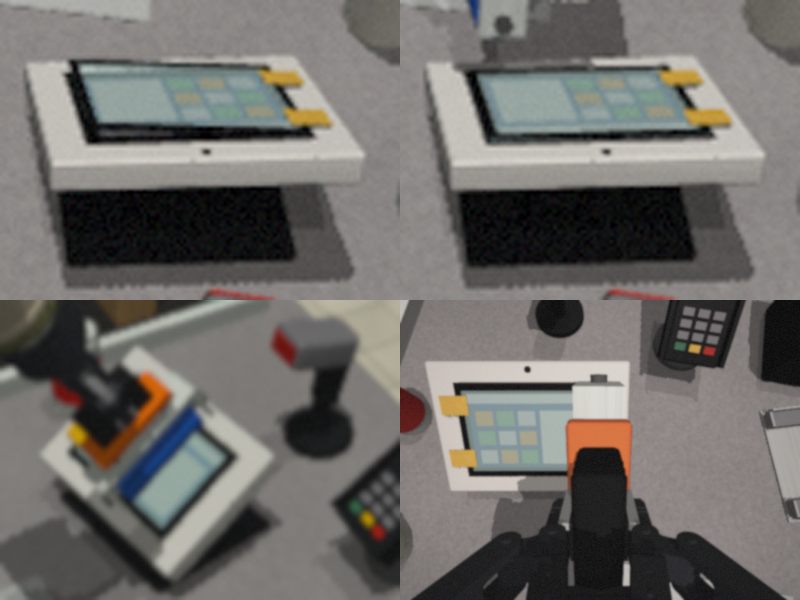

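The glass now lies flat, with an even black border in the scene view. Next, carry the roller back over its rest.

Call:
servo_tool(
  fingers=[0.015,0.015,0.015,0.015,0.015,0.015,0.015,0.015,0.015,0.015],
  linear=[
    [0.002,0.015,0],
    [0.006,0.045,0],
    [0.012,0.085,0.005],
    [0.02,0.13,0.012],
    [0.028,0.175,0.022],
    [0.035,0.22,0.034],
    [0.042,0.26,0.046],
    [0.048,0.295,0.058],
    [0.051,0.32,0.066],
    [0.0519,0.3303,0.0702],
  ],
  rotation=[
    [0,0,0],
    [0,0,0],
    [0.2,-3,-0.8],
    [0.5,-7,-1.8],
    [0.8,-11,-2.8],
    [1.1,-15,-3.8],
    [1.4,-19,-4.9],
    [1.7,-23,-6],
    [2,-27,-7],
    [2.22,-30.06,-7.83],
  ],
)

```text
time: 20.75
tool_pos: [622.2, -198.4, 245.2]
tcp_rot: [-179.9, 0.4, 18.3]
ft_force: [-0.0, -0.4, -4.3]
finger_gap: 25.2
grip_force: 80.4
```

Run:
```python
from h import *
rep();snap('wrist','w8')
print(r.sense()['tcp_rot']);mv([622.2,-195.8,130],[180,0,18.42])
a=cv2.cvtColor(cv2.imread('pics/w4.png'),cv2.COLOR_BGR2HSV);b=cv2.cvtColor(cv2.imread('pics/w8.png'),cv2.COLOR_BGR2HSV)
for x in(a,b):
    m=cv2.inRange(x,(4,150,60),(14,255,255));m[:,:180]=0;m[:,340:]=0;ys,xs=np.nonzero(m);print(np.percentile(xs,[2,50,98]),np.percentile(ys,[2,50,98]),len(xs))
cv2.imwrite('pics/p8.png',np.hstack([cv2.resize(cv2.imread(f'pics/{n}.png'),(400,300)) for n in('w4','w8')]))
```

```text
t 20.75 tcp [ 622.2 -198.4  245.2] head-frame [  50.2 -417.7  133. ] F [-2.2 -0.4 -3.7] w [-0.  -0.4 -4.3] rot err [  2.17 -30.37  -7.74] gap 25.2 M [ 0.01 -0.01 -0.01] J [-22.  16.  76.  -0.  88.  50.]
[-179.82441783    0.61472655   18.40915726]
lin [ 0.0019 -0.0021  0.1139] rot [-0.18  0.61 -0.01]
[215. 254. 293.] [154.   176.   225.88] 3657
[215. 254. 293.] [154. 176. 227.] 3683
```

View pics/p8.png

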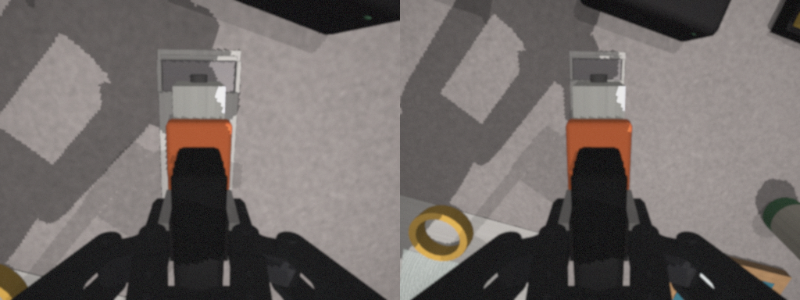

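No slip in the grip: the orange block sits at the same pixels in both frames. I'll correct the pose and lower it.

Call:
servo_tool(
  fingers=[0.015,0.015,0.015,0.015,0.015,0.015,0.015,0.015],
  linear=[
    [0,0,0.015],
    [0,0,0.035],
    [0,0,0.06],
    [0,0,0.075],
    [0,0,0.085],
    [0,0,0.09],
    [0,0,0.09],
    [0,0,0.09],
  ],
  rotation=[
    [0,0,0],
    [0,0,0],
    [0,0,0],
    [0,0,0],
    [0,0,0],
    [0,0,0],
    [0,0,0],
    [0,0,0],
  ],
)

```text
time: 21.6
tool_pos: [622.2, -196.0, 160.1]
tcp_rot: [180.0, 0.0, 18.4]
ft_force: [-0.2, 0.6, -4.4]
finger_gap: 25.0
grip_force: 80.4
```

Run:
```python
from h import *
rep();print(r.sense()['tcp_rot']);mv([622.2,-195.8,125.1],[180,0,18.42])
```

```text
t 21.6 tcp [ 622.2 -196.   160.1] head-frame [   8.  -415.3   59. ] F [-2.3  0.6 -3.7] w [-0.2  0.6 -4.4] rot err [  2.06 -29.97  -7.86] gap 25.0 M [ 0.   -0.02  0.02] J [-22.  19.  82.  -0.  79.  50.]
[1.79962218e+02 2.39367411e-02 1.84303869e+01]
lin [ 0.     -0.0002  0.035 ] rot [0.04 0.02 0.01]
```

Call:
servo_tool(
  fingers=[0.015,0.015,0.015,0.015,0.015,0.015,0.015,0.015,0.015,0.015],
  linear=[
    [0,0,0.008],
    [0,0,0.016],
    [0,0,0.022],
    [0,0,0.027],
    [0,0,0.03],
    [0,0,0.032],
    [0,0,0.033],
    [0,0,0.0335],
    [0,0,0.034],
    [0,0,0.034],
  ],
  rotation=[
    [0,0,0],
    [0,0,0],
    [0,0,0],
    [0,0,0],
    [0,0,0],
    [0,0,0],
    [0,0,0],
    [0,0,0],
    [0,0,0],
    [0,0,0],
  ],
)

```text
time: 22.6
tool_pos: [621.8, -195.9, 125.4]
tcp_rot: [-180.0, 0.1, 18.4]
ft_force: [-1.1, 0.6, -1.0]
finger_gap: 25.3
grip_force: 80.7
```

Call:
servo_tool(
  fingers=[0.015,0.015,0.015,0.015],
  linear=[
    [0,0,0.0003],
    [0,0,0.0006],
    [0,0,0.0008],
    [0,0,0.0008],
  ],
  rotation=[
    [0,0,0],
    [0,0,0],
    [0,0,0],
    [0,0,0],
  ],
)

```text
time: 23.0
tool_pos: [621.8, -195.9, 124.6]
tcp_rot: [-180.0, 0.1, 18.4]
ft_force: [-3.1, 0.7, 3.4]
finger_gap: 25.0
grip_force: 81.2
```

Call:
servo_tool(
  fingers=[0.015,0.026,0.028,0.03,0.035,0.045,0.06,0.075,0.085,0.085],
  linear=[
    [0,0,-0.0005],
    [0,0,-0.0005],
    [0,0,-0.0005],
    [0,0,-0.0005],
    [0,0,-0.0005],
    [0,0,-0.0005],
    [0,0,-0.0005],
    [0,0,-0.0005],
    [0,0,-0.0005],
    [0,0,-0.0005],
  ],
  rotation=[
    [0,0,0],
    [0,0,0],
    [0,0,0],
    [0,0,0],
    [0,0,0],
    [0,0,0],
    [0,0,0],
    [0,0,0],
    [0,0,0],
    [0,0,0],
  ],
)

```text
time: 24.0
tool_pos: [621.6, -195.8, 124.5]
tcp_rot: [-180.0, 0.1, 18.4]
ft_force: [-0.0, -0.5, 0.4]
finger_gap: 84.7
grip_force: 0.0
```

Call:
servo_tool(
  fingers=[0.085,0.085,0.085,0.085,0.085,0.085,0.085,0.085,0.085,0.085],
  linear=[
    [0,0,-0.005],
    [0,0,-0.015],
    [0,0,-0.03],
    [0,0,-0.055],
    [0,0,-0.085],
    [0,0,-0.12],
    [-0.02,0,-0.15],
    [-0.05,-0.02,-0.18],
    [-0.07,-0.04,-0.2],
    [-0.07,-0.04,-0.205],
  ],
  rotation=[
    [0,0,0],
    [0,0,0],
    [0,0,0],
    [0,0,0],
    [0,0,0],
    [0,0,0],
    [0,0,0],
    [0,0,0],
    [0,0,0],
    [0,0,0],
  ],
)

```text
time: 25.0
tool_pos: [542.3, -179.6, 336.0]
tcp_rot: [179.7, -0.2, 18.4]
ft_force: [0.3, -0.7, 0.4]
finger_gap: 85.0
grip_force: 0.0
```

Run:
```python
from h import *
rep();snap('scene','s9');snap('side','d9');snap('wrist','w9')
w=cv2.imread('pics/w9.png');o=cv2.imread('pics/w2.png')
R=lambda x:cv2.resize(x,(400,300),interpolation=cv2.INTER_CUBIC)
cv2.imwrite('pics/p9.png',np.vstack([np.hstack([R(w),R(cv2.imread('pics/s9.png')[205:280,150:250])]),np.hstack([R(cv2.imread('pics/d9.png')[180:255,260:360]),R(cv2.imread('pics/d9.png')[100:175,190:290])])]))
```

```text
t 25.0 tcp [ 542.3 -179.6  336. ] head-frame [  30.4 -384.8  249.2] F [ 0.3 -0.8  0.3] w [ 0.3 -0.7  0.4] rot err [  1.87 -29.72  -7.91] gap 85.0 M [ 0.02 -0.    0.06] J [-23.   2.  83.  -0.  95.  48.]
```

View pics/p9.png

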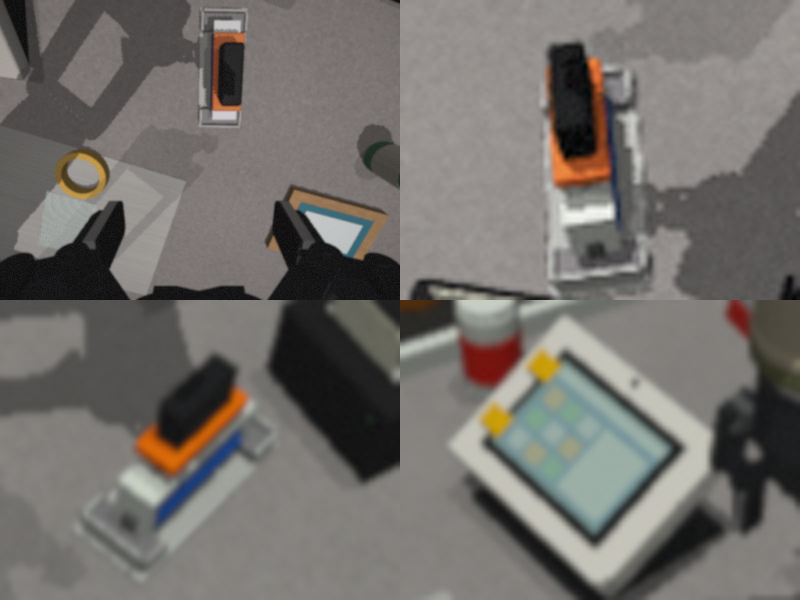

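The roller stands on its rest just as it did at the start, and the glass lies flat. Handing in.

```bash
python3 -c "
from bench import r
print(r.hand_in())"
```

```text
the job is handed in; nothing more can be done
None
```

The cover glass was rolled down flat at a steady contact force of about 10 N, the roller is upright on its rest again, and I handed the job in after about 25 s; no verdict came back.

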